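# Feel the isolating valve shut, then leave it half open

### The job

Slide the compost caddy aside, upright, until it is clear of the whole circle that the valve lever's end can sweep. Then gently turn the lever shut until you feel it press firmly on its seat, without forcing it or bumping the caddy with it, and bring it back to half open: pointing 45 degrees off the line of the pipe. Leave the other things where they are.

Things in the scene. Friction and masses are not known exactly. Their poses are not given: they have to be found in the camera images.
- valve: Fixed brass ball valve in a level copper pipe clipped to the shelf. Origin on the shelf under the vertical spindle that the lever turns about; z up. The pipe (22 mm, centre 45 mm up, top 56 mm) runs 250 mm either way along y; white clips 170 mm out reach 60 mm, the valve body 82 mm beside the spindle. The robot is on its -x side.
- lever: The valve's lever, level: steel blade, then a round rubber sleeve 22 mm thick from 55 to 135 mm out, 84 to 106 mm above the shelf. Origin on the spindle axis at shelf height; the lever points along its own +y. Along the valve's +y (in line with the pipe) is open; it shuts anticlockwise seen from above, towards the valve's -x. It stays where it is left and turns with about 0.12 N m.
- lever_grip (a point): Point on the lever sleeve's centre line, 105 mm out from the spindle axis, 95 mm above the shelf.
- packing (a joint): Squeeze of the soft valve seat, rad: 0 until the lever meets it, 0.03 or more when firmly seated, over 0.2 crushed; springs back. The seat is met somewhere from 70 to 110 degrees off the pipe line, different each time and unseen; there the lever's resistance jumps to 0.5 N m, then grows by 5 N m per rad.
- caddy: Loose round grey compost caddy with its flip lid shut, 121 mm across (wire handle to 134 mm), 120 mm tall, about 0.55 kg. Stands in the lever's swing at the start. Origin at the centre of its underside, z up.
- spray: Bystander, to be left alone: green trigger spray bottle, 72 mm across, 222 mm tall. Origin at the centre of its underside.
- brush: Bystander, to be left alone: red scrubbing brush, 150 x 60 mm, 84 mm tall. Origin at the centre of its underside.
- strainer: Bystander, to be left alone: steel sink strainer, 112 mm across, 35 mm tall. Origin at the centre of its underside.
- dustpan: Bystander, to be left alone: yellow dustpan, 200 x 200 mm, 50 mm tall, with a handle 110 mm long towards its own -x. Origin at the centre of its underside.
- tub: Bystander, to be left alone: small white closed tub, 72 mm across, 75 mm tall, standing beyond the pipe. Origin at the centre of its underside.
- refill: Bystander, to be left alone: clear bottle, 64 mm across, 190 mm tall. Origin at the centre of its underside.
Not all that is in view belongs to the job. Leave any pink look-alike of the caddy alone.

How it is judged:
By the outcome, as a careful person would: the job done as asked, in the order asked, and still so for the second after the job is handed in, with the robot touching nothing.
It also fails if it takes over 66 s, if anything falls off the work surface, if the arm or the gripper's body presses on something with over 40 N, if the wrist force passes 120 N, or if a joint passes its speed limit or range.

### The arm

A 6-joint arm with a two-finger parallel gripper is mounted at the origin on the work surface. World frame = base frame: x ahead of the robot, y to its left, z up, the work surface at z = 0. Lengths are in m, angles in rad, forces in N, time in s.
With the tool pointing down it reaches from about 0.275 to 0.85 m from the base axis. Payload 5.2 kg.
Tool frame: the origin (TCP) lies at the centre of the arm's flange, where the gripper is bolted on; the fingertips stand 173 mm ahead of it and the grasp point (between the pads) lies 155 mm ahead of it; z points along the fingers, y is the line along which they close (so a half turn about z gives the same grasp; the last joint's range is limited). The gripper opens to 85 mm and grips with 20 to 120 N. Pads are 22 mm wide; open, the fingers measure 114 mm over their backs; the gripper's body (76 mm by 85 mm) begins 54 mm behind the grasp point. The pads swing forward as they close: fully open they stand 13 mm farther back than shut.
Start: joints at [1.122, 0.259, 1.535, -0, 1.348, -0.203], TCP at [0.134, 0.533, 0.405] pointing down, gripper open.
Joint ranges: [-3.14, 3.14], [-0.91, 2.08], [0.19, 2.58], [-1.22, 4.36], [0.22, 2.71], [-3.12, 3.12]. Speed limits (rad/s): [2.57, 2.57, 3.14, 3.14, 3.14, 3.14].

### API

Orientations are given as a unit quaternion [x, y, z, w].
In Python, from rig import * gives the robot as it stands. The module is installed in compiled form; this text tells all that it offers.
- The arm moves only by the tool carry_out, never from a script. Its argument "commands" is a list that holds one entry, the list of rows, each a list of 7 numbers: the shift along the tool's x, y, z in m, then the turn, a rotation vector about the tool's x, y, z in rad, then the opening, from 0 (shut) to 1 (fully open). In form: [[[tx, ty, tz, rx, ry, rz, claw], ...]]. A call has 1 to 5 rows; each row shifts and turns the commanded pose from where the row before left it, along the tool's axes as they then stand; what a row does not reach is not made up. A row lasts 1/12 s, in which the tool goes at most 41.7 mm and 7.16 degrees, less where a joint would pass 70% of its speed; a pose out of reach is approached as far as the arm can. A call is refused whole if a number of a shift passes 0.0417 or a number of a turn 0.125, either way. A call with a gripper value outside its range is refused whole. The fingers move at their own pace and stop on an object; "newtons" is the grip in N (left out, the last holds). Time passes only in rows, so rows that do not move let the fingers close. It gives the time, the measured TCP pose, the force, the opening and the grip force at its end, in the units of the state.
- read_state(): the state, without advancing time (a new reading comes with each control period).
- get_image(name): name is "side" or "top"; returns (picture, depth): 384x512x3 uint8, red, green, blue; 384x512 float32, m along the optical axis (not along the pixel's ray), 0 where there is no reading.
- camera_model(name): a dict with "intrinsics" (3x3 intrinsics, pixels), "rvec" (rotation vector, rad) and "tvec" (3), from world to camera coordinates, as OpenCV has them. Camera axes: x right, y down, z forward; pixel columns grow to the right and rows downward; lengths in m; the calibration is good to about 2 mm. A picture is of the moment at which its call begins. camera_model takes no time and is no camera call.
- hand_in(): hands the job in; it is judged then, once.
The state is a dict: "time": time; "joint_pos": joint angles; "qvel": joint speeds; "joint_efforts": joint torques, N m; "position": TCP position; "tool_rot": TCP orientation; "force": force on the tool from outside, world axes, zero at the start; "ft_torque": the same for the moment, N m; "finger_gap": finger opening in m; "grasp_force": force on a finger pad.
Only numpy, scipy, OpenCV 4.12 (cv2) and the standard library are available. Lean on these libraries where they do the work, as an engineer would, in place of code of your own. Each camera call takes 0.05 s, during which the arm holds its last target. There are 200 camera calls.

## Working session

There is one attempt and no reset: what is moved stays moved. The work goes in short steps, Python scripts to look and compute and a tool call to move; the robot and the scene stay as the last step left them, time stands still between calls to the robot, and variables do not carry over. Pictures are saved under pics/ and viewed, at most 10 in all, crops included, and the job is handed in when it is done.

Besides the shell and the picture viewer there is one more tool, called after ">>>" by a JSON object that holds its "fn" and its "kwargs", one argument or row to a line. carry_out: Moves the arm, as the interface text tells. Its arguments: {"type":"object","properties":{"commands":{"type":"array"},"newtons":{"type":"number"}},"required":["commands"]}

```bash
mkdir -p pics
cat > h.py <<'E'
from rig import *
import numpy as np, cv2
def cam(n):
    m=camera_model(n); R=cv2.Rodrigues(np.array(m['rvec'],float))[0]
    return np.array(m['intrinsics'],float).reshape(3,3),R,np.array(m['tvec'],float).ravel()
def world(n,d):
    K,R,t=cam(n); v,u=np.mgrid[:d.shape[0],:d.shape[1]]
    p=np.stack([(u-K[0,2])/K[0,0]*d,(v-K[1,2])/K[1,1]*d,d],-1)
    return (p-t)@R
def snap(n,f):
    im,d=get_image(n); cv2.imwrite('pics/%s.png'%f,im[:,:,::-1]); np.save('pics/%s.npy'%f,d); np.save('pics/%s_im.npy'%f,im); return im,d,world(n,d)
E
python3 - <<'E'
from h import *
for n in('top','side'):
    im,d,w=snap(n,n+'0'); K,R,t=cam(n); print(n,-R.T@t,R[2],K[0,0],(d==0).mean())
s=read_state();print(s)
E
```

```text
top [ 0.22676861 -0.00968787  1.8004831 ] [ 0.17197821 -0.00742375 -0.98507278] 483.8035412792015 0.0036722819010416665
side [-0.00939715 -0.97839512  1.2098955 ] [ 0.34005613  0.60486032 -0.72007348] 390.56521367521043 0.004150390625
{'time': 0.1, 'joint_pos': array([ 1.12218926e+00,  2.59267511e-01,  1.53594935e+00,  1.65990907e-05,
        1.34797425e+00, -2.02809836e-01]), 'qvel': array([-0.00056836, -0.00339197, -0.00331617, -0.00020167, -0.00116864,
        0.00099214]), 'joint_efforts': array([ 2.06419732e-03, -4.46962845e+01, -2.91249311e+01, -3.05999765e-04,
        6.24768290e-03, -3.27411826e-06]), 'position': array([0.13373114, 0.53330843, 0.40396874]), 'tool_rot': array([ 1.22591258e-01,  9.92456923e-01, -7.54616943e-04, -2.63403928e-04]), 'force': array([-0.27836797, -0.04999072,  0.39864564]), 'ft_torque': array([ 0.0747552 , -0.01490205, -0.05315621]), 'grasp_force': 0.0, 'finger_gap': 0.08541447987134902}
```

View pics/top0.png

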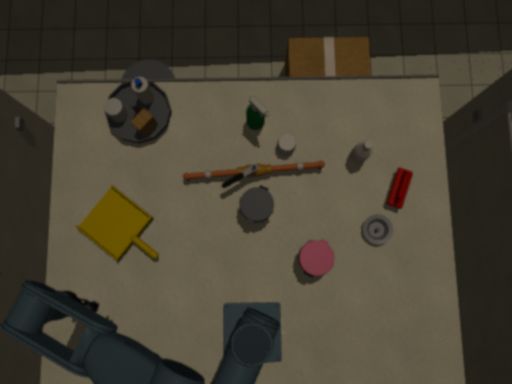

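View pics/side0.png

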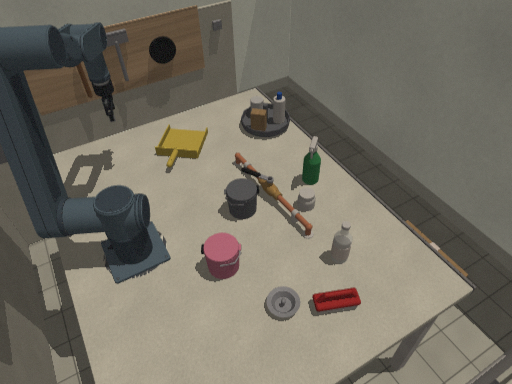

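Top view: the pipe runs (185,176)–(322,165), the spindle is near (252,171) and the lever points to about (225,185). The grey caddy is at (256,205), the pink decoy at (317,258), and the dustpan is at left, handle end (155,257).

```bash
python3 - <<'E'
from h import *
W={};I={}
for n in('top','side'):
    d=np.load(f'pics/{n}0.npy');W[n]=world(n,d);I[n]=cv2.cvtColor(np.load(f'pics/{n}0_im.npy'),cv2.COLOR_RGB2HSV)
def st(name,m,n):
    p=W[n][m]
    print(name,n,len(p),'med',np.round(np.median(p,0),3),'min',np.round(np.percentile(p,1,axis=0),3),'max',np.round(np.percentile(p,99,axis=0),3))
for n in W:
    w=W[n];h=I[n]
    X,Y,Z=w[...,0],w[...,1],w[...,2]
    tab=(X>.25)&(X<1.05)&(abs(Y)<.7)
    H,S,V=h[...,0],h[...,1],h[...,2]
    # pipe
    m=tab&(Z>.03)&(Z<.075)&(H<16)&(S>120)&(X>.5)&(abs(Y)<.35)
    p=w[m][:,:2]; c=p.mean(0);v=np.linalg.svd(p-c)[2][0]; v*=np.sign(v[1]); pr=(p-c)@v
    a,b=np.percentile(pr,[.3,99.7]); print('pipe',n,m.sum(),c,'dir deg from y',np.degrees(np.arctan2(-v[0],v[1])),'len',b-a,'mid',c+v*(a+b)/2,'z',np.percentile(w[m][:,2],[50,98]))
    np.save('pics/pv.npy',np.r_[c+v*(a+b)/2,v])
    # lever sleeve: dark, z 84..110
    m=tab&(Z>.08)&(Z<.115)&(V<75)&(X>.52)&(X<.75)&(Y>0)&(Y<.2)
    st('leverdark',m,n)
    # components above table
    m=((Z>.02)&tab).astype(np.uint8)
    k,l,s,_=cv2.connectedComponentsWithStats(m)
    for i in range(1,k):
        if s[i,4]>60: st('comp px(%d,%d)'%(s[i,0]+s[i,2]/2,s[i,1]+s[i,3]/2),l==i,n)
    m=tab&(Z>.105)&(Z<.135)&(S<90)&(X>.4)&(X<.68)&(abs(Y)<.2); st('caddytop',m,n)
    p=w[m][:,:2].astype(np.float32)
    if len(p)>5: print(cv2.minEnclosingCircle(p))
E
python3 -c "
import cv2
a=cv2.imread('pics/top0.png')[140:240,180:330];b=cv2.imread('pics/side0.png')[140:240,200:350]
import numpy as np
cv2.imwrite('pics/c1.png',cv2.convertScaleAbs(np.vstack([cv2.resize(x,None,fx=3,fy=3,interpolation=3) for x in(a,b)])[:600],alpha=1.8))"
```

```text
pipe top 553 [ 0.57959158 -0.0146533 ] dir deg from y 3.805081075443771 len 0.5498631666496525 mid [5.78601015e-01 2.40365604e-04] z [0.0556421  0.06476497]
leverdark top 126 med [0.54  0.05  0.105] min [0.523 0.005 0.092] max [0.563 0.093 0.114]
comp px(138,110) top 2702 med [0.809 0.402 0.047] min [0.702 0.302 0.02 ] max [0.929 0.529 0.18 ]
comp px(257,113) top 501 med [ 0.761 -0.024  0.144] min [ 0.738 -0.065  0.026] max [0.803 0.008 0.229]
comp px(286,144) top 320 med [ 0.67  -0.137  0.074] min [ 0.644 -0.172  0.023] max [ 0.708 -0.106  0.085]
comp px(361,152) top 398 med [ 0.625 -0.4    0.127] min [ 0.604 -0.438  0.025] max [ 0.661 -0.377  0.197]
comp px(254,174) top 1200 med [0.574 0.001 0.059] min [ 0.515 -0.269  0.029] max [0.606 0.238 0.113]
comp px(399,188) top 664 med [ 0.504 -0.548  0.05 ] min [ 0.434 -0.599  0.037] max [ 0.579 -0.506  0.091]
comp px(117,222) top 588 med [0.322 0.409 0.044] min [0.264 0.335 0.021] max [0.531 0.629 0.059]
comp px(256,204) top 1020 med [ 0.442 -0.025  0.121] min [ 0.385 -0.079  0.084] max [0.505 0.034 0.13 ]
comp px(378,229) top 381 med [ 0
[... 1097 characters left out ...]
]
comp px(306,198) side 319 med [ 0.671 -0.154  0.069] min [ 0.645 -0.178  0.021] max [ 0.708 -0.112  0.082]
comp px(342,241) side 597 med [ 0.625 -0.425  0.117] min [ 0.606 -0.444  0.022] max [ 0.66  -0.39   0.193]
comp px(226,254) side 678 med [ 0.277 -0.253  0.12 ] min [ 0.251 -0.29   0.024] max [ 0.317 -0.174  0.126]
comp px(283,301) side 458 med [ 0.363 -0.466  0.026] min [ 0.308 -0.522  0.02 ] max [ 0.414 -0.416  0.032]
comp px(337,299) side 828 med [ 0.5   -0.563  0.049] min [ 0.436 -0.604  0.032] max [ 0.579 -0.512  0.088]
caddytop side 618 med [ 0.453 -0.032  0.121] min [ 0.401 -0.086  0.106] max [0.577 0.075 0.127]
((0.48665839433670044, -0.007340025156736374), 0.10457468032836914)
```

View pics/c1.png

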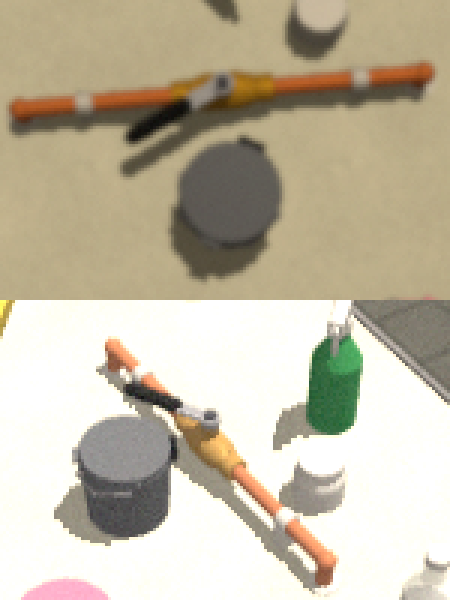

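```bash
cat >> h.py <<'E'
def tri(a,b):
    P=[];
    for n in('top','side'):
        K,R,t=cam(n);P.append(K@np.c_[R,t])
    x=cv2.triangulatePoints(P[0],P[1],np.array(a,float),np.array(b,float)).ravel();return x[:3]/x[3]
def circ(p):
    from scipy.optimize import least_squares
    c=np.median(p,0);return least_squares(lambda q:np.hypot(*(p-q[:2]).T)-q[2],[*c,.06],loss='soft_l1',f_scale=.002).x
E
python3 - <<'E'
from h import *
print('spindle',tri((254,167.7),(270,179.3)),'tip',tri((224,185.3),(242.7,169.7)))
for n in('top','side'):
    w=world(n,np.load(f'pics/{n}0.npy'));im=np.load(f'pics/{n}0_im.npy');V=cv2.cvtColor(im,40)[...,2].astype(int)
    X,Y,Z=w[...,0],w[...,1],w[...,2]
    m=(Z>.112)&(Z<.14)&(X>.37)&(X<.52)&(Y>-.1)&(Y<.05)
    c,_=cv2.findContours(m.astype(np.uint8),0,1);c=max(c,key=len)[:,0]
    p=w[c[:,1],c[:,0]][:,:2];print(n,'caddy',circ(p), 'far',[np.round(q,3) for q in p if np.hypot(*(q-[.445,-.024]))>.064])
    m=(Z>.085)&(Z<.125)&(X>.5)&(X<.62)&(Y>-.06)&(Y<.16)
    m&=~((X<.515)&(Y<.03))
    p=w[m];print('lever+spindle',m.sum(),'y',p[:,1].min(),p[:,1].max(),'zmax',p[:,2].max())
    q=p[(p[:,1]>.02)][:,:2];cc=q.mean(0);v=np.linalg.svd(q-cc)[2][0];v*=np.sign(v[1]);print('axis c',cc,'ang',np.degrees(np.arctan2(v[1],v[0])),'extent',((q-cc)@v).min(),((q-cc)@v).max())
    v2=np.argwhere(m&(Z>.107)&(Y<.02));print('high',len(v2),w[m&(Z>.107)&(Y<.02)].mean(0) if len(v2) else '')
    # pipe end centers: line through copper points each half
    H=cv2.cvtColor(im,cv2.COLOR_RGB2HSV)
    m=(Z>.045)&(Z<.062)&(H[...,0]<14)&(H[...,1]>130)&(X>.5)&(X<.65)&(abs(Y)<.4)&(abs(Y+.015)>.06)
    p=w[m][:,:2];l=cv2.fitLine(p.astype(np.float32),cv2.DIST_HUBER,0,.01,.01).ravel();print('pipe line',l,'x at y=-.015',l[2]+(-.015-l[3])*l[0]/l[1],'ang',np.degrees(np.arctan(-l[0]/l[1])),'y',p[:,1].min(),p[:,1].max())
E
```

```text
spindle [ 0.58124649 -0.0186416   0.09437001] tip [0.51743871 0.09039443 0.09220667]
top caddy [ 0.44557189 -0.02412807  0.05914872] far [array([ 0.512, -0.038]), array([0.392, 0.013]), array([0.389, 0.013]), array([0.389, 0.01 ]), array([0.386, 0.003]), array([ 0.382, -0.004]), array([ 0.381, -0.008]), array([ 0.497, -0.062]), array([ 0.501, -0.062]), array([ 0.5  , -0.059]), array([ 0.504, -0.055]), array([ 0.504, -0.052]), array([ 0.508, -0.048]), array([ 0.509, -0.045]), array([ 0.512, -0.041])]
lever+spindle 249 y -0.028816435694844947 0.1011691498519598 zmax 0.11728649491328397
axis c [0.53531044 0.05922097] ang 120.87657699136221 extent -0.04816385777674418 0.04557670937660376
high 10 [ 0.57856394 -0.01571804  0.11160984]
pipe line [ 0.076131   -0.99709785  0.57859534 -0.01575199] x at y=-.015 0.57853794 ang 4.3662095 y -0.272819688159386 0.24211250424053252
side caddy [ 0.44805355 -0.02705305  0.05955679] far [array([ 0.495, -0.068]), array([ 0.496, -0.067]), array([ 0.501, -0.066]), array([ 0.506, -0.059]), array([ 0.508, -0.055]), array([ 0.511, -0.05 ]), array([ 0.512, -0.047]), array([ 0.511, -0.042]), array([ 0.508, -0.04 ])]
lever+spindle 178 y -0.03563132170891689 0.09666693502763296 zmax 0.1113685896950111
axis c [0.53536381 0.05518705] ang 121.79088246594335 extent -0.04716324195961966 0.04659118318436918
high 7 [ 0.58253442 -0.02250614  0.10879615]
pipe line [ 0.07196537 -0.99740714  0.58595437 -0.12889175] x at y=-.015 0.5777368 ang 4.1268797 y -0.28217384777322374 0.2272965873918598
```

```bash
cat >> h.py <<'E'
from scipy.spatial.transform import Rotation as Ro
def plan(p,ang,n,frm=None):
    """constant row (tool twist) bringing tool, pointing down with its y at ang deg (world), to p in n rows"""
    s=read_state();p0,R0=(s['position'],Ro.from_quat(s['tool_rot'])) if frm is None else frm
    a=np.radians(ang);y=np.array([np.cos(a),np.sin(a),0]);z=np.array([0,0,-1.]);R1=Ro.from_matrix(np.c_[np.cross(y,z),y,z])
    w=(R0.inv()*R1).as_rotvec()/n
    A=sum(Ro.from_rotvec(k*w).as_matrix() for k in range(n))
    t=np.linalg.solve(A,R0.inv().apply(np.array(p)-p0))
    print(n,'rows',[round(float(v),4) for v in (*t,*w)]);return np.array(p),R1
E
python3 - <<'E'
from h import *
f=plan([.464,-.139,.38],8.6,20); plan([.464,-.139,.232],8.6,5,f)
E
```

```text
20 rows [-0.0378, -0.0121, 0.0012, -0.0001, 0.0, 0.0587]
5 rows [0.0, 0.0, 0.0296, 0.0, 0.0, 0.0]
```

>>> {"fn": "carry_out", "kwargs": {
  "commands": [
    [[-0.0378,-0.0121,0.001,0,0,0.0587,0.45],[-0.0378,-0.0121,0.001,0,0,0.0587,0.45],[-0.0378,-0.0121,0.001,0,0,0.0587,0.45],[-0.0378,-0.0121,0.001,0,0,0.0587,0.45],[-0.0378,-0.0121,0.001,0,0,0.0587,0.45]]
  ]
}}

```text
time: 0.52
position: [0.2896, 0.409, 0.3993]
tool_rot: [0.268, 0.964, -0.0, -0.0]
force: [0.9, 1.0, -0.0]
finger_gap: 0.0391
grasp_force: 0.0
```

>>> {"fn": "carry_out", "kwargs": {
  "commands": [
    [[-0.0378,-0.0121,0.001,0,0,0.0587,0.45],[-0.0378,-0.0121,0.001,0,0,0.0587,0.45],[-0.0378,-0.0121,0.001,0,0,0.0587,0.45],[-0.0378,-0.0121,0.001,0,0,0.0587,0.45],[-0.0378,-0.0121,0.001,0,0,0.0587,0.45]]
  ]
}}

```text
time: 0.93
position: [0.4016, 0.2458, 0.3944]
tool_rot: [0.406, 0.914, -0.0, -0.0]
force: [0.7, 0.1, -1.0]
finger_gap: 0.0385
grasp_force: 0.0
```

>>> {"fn": "carry_out", "kwargs": {
  "commands": [
    [[-0.0378,-0.0121,0.001,0,0,0.0587,0.45],[-0.0378,-0.0121,0.001,0,0,0.0587,0.45],[-0.0378,-0.0121,0.001,0,0,0.0587,0.45],[-0.0378,-0.0121,0.001,0,0,0.0587,0.45],[-0.0378,-0.0121,0.001,0,0,0.0587,0.45]]
  ]
}}

```text
time: 1.35
position: [0.4616, 0.0572, 0.3894]
tool_rot: [0.535, 0.845, -0.0, -0.0]
force: [0.8, 0.1, 0.5]
finger_gap: 0.0387
grasp_force: 0.0
```

>>> {"fn": "carry_out", "kwargs": {
  "commands": [
    [[-0.0378,-0.0121,0.001,0,0,0.0587,0.45],[-0.0378,-0.0121,0.001,0,0,0.0587,0.45],[-0.0378,-0.0121,0.001,0,0,0.0587,0.45],[-0.0378,-0.0121,0.001,0,0,0.0587,0.45],[-0.0378,-0.0121,0.001,0,0,0.0587,0.45]]
  ]
}}

```text
time: 1.77
position: [0.4644, -0.1405, 0.3844]
tool_rot: [0.653, 0.757, 0.0, -0.0]
force: [1.3, -0.7, -0.4]
finger_gap: 0.0384
grasp_force: 0.0
```

Run:
```python
from h import *
s=read_state();print(s['time'],s['finger_gap'],s['position'],s['tool_rot'],s['force'])
plan([.464,-.139,.232],8.6,5)
```

```text
1.7667 0.03835065131946764 [ 0.46442786 -0.14052762  0.38435568] [ 6.52861377e-01  7.57477382e-01  3.85516763e-05 -1.92617958e-04] [ 1.31096226 -0.67635713 -0.39108137]
5 rows [0.0003, -0.0, 0.0305, -0.0, -0.0001, -0.0004]
```

>>> {"fn": "carry_out", "kwargs": {
  "commands": [
    [[0,0,0.0305,0,0,0,0.45],[0,0,0.0305,0,0,0,0.45],[0,0,0.0305,0,0,0,0.45],[0,0,0.0305,0,0,0,0.45],[0,0,0.0305,0,0,0,0.45]]
  ]
}}

```text
time: 2.18
position: [0.4643, -0.1387, 0.2308]
tool_rot: [0.652, 0.758, -0.0, -0.0]
force: [0.3, -0.3, -0.6]
finger_gap: 0.038
grasp_force: 0.0
```

>>> {"fn": "carry_out", "kwargs": {
  "commands": [
    [[0.008,0,0,0,0,0,0.45],[0.008,0,0,0,0,0,0.45],[0.008,0,0,0,0,0,0.45],[0.008,0,0,0,0,0,0.45],[0.005,0,0,0,0,0,0.45]]
  ]
}}

```text
time: 2.6
position: [0.4595, -0.1008, 0.234]
tool_rot: [0.651, 0.759, 0.0, 0.001]
force: [0.1, 0.8, 0.5]
finger_gap: 0.0386
grasp_force: 0.0
```

>>> {"fn": "carry_out", "kwargs": {
  "commands": [
    [[0.007,0,0,0,0,0,0.45],[0.007,0,0,0,0,0,0.45],[0.007,0,0,0,0,0,0.45],[0.007,0,0,0,0,0,0.45],[0.007,0,0,0,0,0,0.45]]
  ]
}}

```text
time: 3.02
position: [0.4556, -0.0685, 0.2346]
tool_rot: [0.651, 0.759, 0.0, 0.004]
force: [1.0, -9.8, 9.2]
finger_gap: 0.0383
grasp_force: 0.0
```

Run:
```python
from h import *
for n in('top','side'): snap(n,n+'1')
s=read_state();print(s['force'],s['ft_torque'])
a=cv2.imread('pics/top1.png')[140:240,180:330];b=cv2.imread('pics/side1.png')[120:220,180:330]
cv2.imwrite('pics/c2.png',cv2.convertScaleAbs(np.vstack([cv2.resize(x,None,fx=3,fy=3,interpolation=3) for x in(a,b)]),alpha=1.8))
```

```text
[ 0.84535885 -6.10246576  4.40639006] [-0.56915581 -0.15419866  0.04705188]
```

View pics/c2.png

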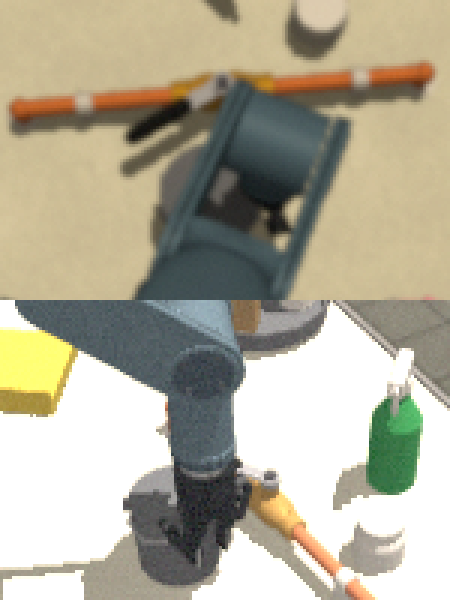

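The fingers are behind the caddy (top crop about (270,215)); the lever hasn't moved. There is an upward force, so I'll check the lid's tilt from depth.

Run:
```python
from h import *
for n in('top','side'):
  for k in '01':
    w=world(n,np.load(f'pics/{n}{k}.npy'));X,Y,Z=w[...,0],w[...,1],w[...,2]
    m=(Z>.09)&(Z<.145)&(X>.38)&(X<.50)&(Y>-.09 if k=='0' else Y>-.02)&(Y<.07)&(X-.44+ (Y*.3)<.05)
    p=w[m]; A=np.c_[p[:,:2]-[.44,0],np.ones(len(p))];q=np.ones(len(p),bool)
    for _ in range(5):
        c=np.linalg.lstsq(A[q],p[q,2],rcond=None)[0];r=abs(p[:,2]-A@c);q=r<.004
    print(n,k,m.sum(),q.sum(),'slope x,y',c, 'ymax',np.percentile(p[q][:,1],99),'x',np.percentile(p[q][:,0],[1,99]))
```

```text
top 0 934 597 slope x,y [0.01627152 0.00989984 0.12124961] ymax 0.029827743723376588 x [0.38795841 0.49682873]
top 1 231 159 slope x,y [ 0.00603752 -0.0096449   0.12339361] ymax 0.057679275866261766 x [0.4107907  0.48003743]
side 0 673 473 slope x,y [0.01514656 0.01448368 0.12108144] ymax 0.029771976142257676 x [0.39102842 0.49619639]
side 1 234 183 slope x,y [ 0.0505577  -0.07062843  0.12345363] ymax 0.05701629193911133 x [0.38499012 0.46699325]
```

>>> {"fn": "carry_out", "kwargs": {
  "commands": [
    [[0,0,-0.003,0,0,0,0.45],[0,0,-0.003,0,0,0,0.45],[0,0,0,0,0,0,0.45]]
  ]
}}

```text
time: 3.37
position: [0.4542, -0.0673, 0.2391]
tool_rot: [0.652, 0.758, 0.0, 0.001]
force: [1.4, -2.7, 2.4]
finger_gap: 0.0385
grasp_force: 0.0
```

```bash
sed -i 's/def plan(p,ang,n,frm=None):/def plan(p,ang,n,frm=None,tilt=0):/; s/np.cross(y,z),y,z\])/np.cross(y,z),y,z])*Ro.from_rotvec([0,tilt,0])/' h.py
python3 - <<'E'
from h import *
s=read_state();f=(s['position']-.03*np.array([-.15,.989,0]),Ro.from_quat(s['tool_rot']))
plan([.473,-.194,.165],8.6,8,f,.7)
E
```

```text
8 rows [-0.0148, -0.0001, 0.0053, 0.0001, 0.0876, 0.0002]
```

>>> {"fn": "carry_out", "kwargs": {
  "commands": [
    [[-0.01,0,0,0,0,0,0.45],[-0.01,0,0,0,0,0,0.45],[-0.01,0,0,0,0,0,0.45]]
  ]
}}

```text
time: 3.62
position: [0.4584, -0.0979, 0.238]
tool_rot: [0.652, 0.759, -0.0, -0.0]
force: [1.2, 0.3, -0.4]
finger_gap: 0.0382
grasp_force: 0.0
```

>>> {"fn": "carry_out", "kwargs": {
  "commands": [
    [[-0.0148,0,0.0053,0,0.0876,0,0.45],[-0.0148,0,0.0053,0,0.0876,0,0.45],[-0.0148,0,0.0053,0,0.0876,0,0.45],[-0.0148,0,0.0053,0,0.0876,0,0.45]]
  ]
}}

```text
time: 3.95
position: [0.4671, -0.1539, 0.2095]
tool_rot: [0.642, 0.746, 0.116, -0.133]
force: [-0.4, 0.0, -1.0]
finger_gap: 0.0386
grasp_force: 0.0
```

>>> {"fn": "carry_out", "kwargs": {
  "commands": [
    [[-0.0148,0,0.0053,0,0.0876,0,0.45],[-0.0148,0,0.0053,0,0.0876,0,0.45],[-0.0148,0,0.0053,0,0.0876,0,0.45],[-0.0148,0,0.0053,0,0.0876,0,0.45],[0,0,0,0,0,0,0.45]]
  ]
}}

```text
time: 4.37
position: [0.4726, -0.1971, 0.1601]
tool_rot: [0.613, 0.71, 0.225, -0.263]
force: [-0.3, 0.1, -0.4]
finger_gap: 0.0385
grasp_force: 0.0
```

Run:
```python
from h import *
s=read_state();R=Ro.from_quat(s['tool_rot']);print(s['joint_pos'],s['force'])
print('tip',s['position']+R.apply([0,0,.168]),'push dir in tool',R.inv().apply([-.15,.989,0]))
for n in('top','side'):
    im,d,w=snap(n,n+'2');X,Y,Z=w[...,0],w[...,1],w[...,2]
    m=(Z>.112)&(Z<.135)&(X>.36)&(X<.53)&(Y>-.06)&(Y<.09)
    p=w[m];print(n,m.sum(),p.mean(0),np.percentile(p,[1,99],axis=0))
a=cv2.imread('pics/top2.png')[140:240,180:330];b=cv2.imread('pics/side2.png')[120:220,180:330]
cv2.imwrite('pics/c3.png',cv2.convertScaleAbs(np.vstack([cv2.resize(x,None,fx=3,fy=3,interpolation=3) for x in(a,b)]),alpha=1.8))
```

```text
[-0.76026158  0.64628018  1.73727224  0.4188495   1.36949932 -1.12196687] [-0.25842965  0.07691424 -0.39947357]
tip [ 0.45630126 -0.0892097   0.03236668] push dir in tool [ 0.76081002 -0.00356751  0.64944314]
top 538 [0.45891588 0.01369684 0.12135124] [[ 0.39974364 -0.04083758  0.11275433]
 [ 0.5066615   0.05422826  0.13045771]]
side 384 [ 0.42801724 -0.00911839  0.12091295] [[ 0.38712869 -0.0588359   0.1133955 ]
 [ 0.46931847  0.05342505  0.1266385 ]]
```

View pics/c3.png

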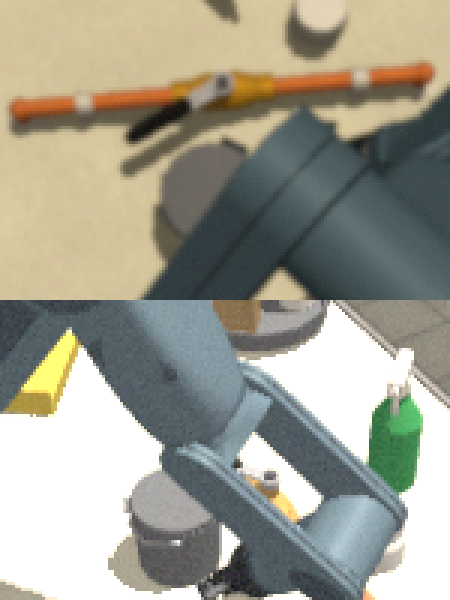

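Run:
```python
from h import *
for n in('top','side'):
    w=world(n,np.load(f'pics/{n}2.npy'));X,Y,Z=w[...,0],w[...,1],w[...,2]
    for xr in((.4,.46),(.46,.52),(.52,.6)):
        m=(Z>.135)&(X>xr[0])&(X<xr[1])&(abs(Y)<.5)&(Y<.1)
        p=w[m]; print(n,xr,len(p),np.round(np.percentile(p,[0,5,50,95],axis=0)[:,1:],3).tolist() if len(p) else '')
```

```text
top (0.4, 0.46) 1180 [[-0.376, 0.197], [-0.346, 0.312], [-0.22, 0.472], [-0.061, 0.703]]
top (0.46, 0.52) 923 [[-0.375, 0.141], [-0.348, 0.194], [-0.278, 0.339], [-0.18, 0.439]]
top (0.52, 0.6) 192 [[-0.341, 0.22], [-0.33, 0.293], [-0.299, 0.338], [-0.255, 0.368]]
side (0.4, 0.46) 1598 [[-0.379, 0.136], [-0.36, 0.167], [-0.239, 0.39], [-0.079, 0.696]]
side (0.46, 0.52) 1151 [[-0.384, 0.162], [-0.364, 0.296], [-0.29, 0.346], [-0.232, 0.438]]
side (0.52, 0.6) 192 [[-0.347, 0.293], [-0.341, 0.309], [-0.325, 0.341], [-0.303, 0.372]]
```

>>> {"fn": "carry_out", "kwargs": {
  "commands": [
    [[0.0076,0,0.0065,0,0,0,0.45],[0.0076,0,0.0065,0,0,0,0.45],[0.0038,0,0.0032,0,0,0,0.45],[0.0038,0,0.0032,0,0,0,0.45],[0.0038,0,0.0032,0,0,0,0.45]]
  ]
}}

```text
time: 4.88
position: [0.4682, -0.1587, 0.1645]
tool_rot: [0.612, 0.713, 0.223, -0.259]
force: [0.2, -3.8, 1.0]
finger_gap: 0.0386
grasp_force: 1.9
```

>>> {"fn": "carry_out", "kwargs": {
  "commands": [
    [[0.0038,0,0.0032,0,0,0,0.45],[0.0038,0,0.0032,0,0,0,0.45],[0.0038,0,0.0032,0,0,0,0.45],[0.0038,0,0.0032,0,0,0,0.45],[0.0038,0,0.0032,0,0,0,0.45]]
  ]
}}

```text
time: 5.3
position: [0.4646, -0.1351, 0.1641]
tool_rot: [0.612, 0.713, 0.224, -0.259]
force: [0.8, -6.2, 4.5]
finger_gap: 0.0382
grasp_force: 2.8
```

>>> {"fn": "carry_out", "kwargs": {
  "commands": [
    [[0.0057,0,0.0048,0,0,0,0.45],[0.0057,0,0.0048,0,0,0,0.45],[0.0057,0,0.0048,0,0,0,0.45],[0.0057,0,0.0048,0,0,0,0.45],[0,0,0,0,0,0,0.45]]
  ]
}}

```text
time: 5.72
position: [0.4595, -0.1043, 0.1639]
tool_rot: [0.612, 0.712, 0.224, -0.261]
force: [1.3, -0.0, 0.4]
finger_gap: 0.0387
grasp_force: 0.5
```

```bash
cat >> h.py <<'E'
def lid(tag,y0,y1):
    for n in('top','side'):
        im,d,w=snap(n,n+tag);X,Y,Z=w[...,0],w[...,1],w[...,2]
        V=cv2.cvtColor(im,cv2.COLOR_RGB2HSV)[...,1]
        m=(Z>.105)&(Z<.14)&(X>.33)&(X<.50)&(Y>y0)&(Y<y1)&(V<60)
        p=w[m];A=np.c_[p[:,:2]-p[:,:2].mean(0),np.ones(len(p))];q=np.ones(len(p),bool)
        for _ in range(6):
            c=np.linalg.lstsq(A[q],p[q,2],rcond=None)[0];q=abs(p[:,2]-A@c)<.004
        print(n,m.sum(),q.sum(),'slope',np.round(c,3),'xy range',np.round(np.percentile(p[q],[1,99],axis=0)[:,:2],3).tolist())
E
python3 - <<'E'
from h import *
lid('3',-.03,.16)
s=read_state();R=Ro.from_quat(s['tool_rot']);print(s['force'],'tip',s['position']+R.apply([0,0,.168]))
E
```

```text
top 435 288 slope [-0.019 -0.023  0.121] xy range [[0.393, 0.036], [0.492, 0.121]]
side 436 334 slope [0.008 0.008 0.121] xy range [[0.378, 0.003], [0.462, 0.119]]
[-0.1912769  -0.66025042 -0.72787786] tip [0.44298998 0.00234543 0.03527874]
```

>>> {"fn": "carry_out", "kwargs": {
  "commands": [
    [[0.0068,0,0.0059,0,0,0,0.45],[0.0076,0,0.0065,0,0,0,0.45],[0.0076,0,0.0065,0,0,0,0.45],[0.0076,0,0.0065,0,0,0,0.45],[0.0076,0,0.0065,0,0,0,0.45]]
  ]
}}

```text
time: 6.23
position: [0.4524, -0.0566, 0.1632]
tool_rot: [0.612, 0.712, 0.224, -0.26]
force: [0.8, -5.4, 3.5]
finger_gap: 0.0384
grasp_force: 2.4
```

>>> {"fn": "carry_out", "kwargs": {
  "commands": [
    [[0.0076,0,0.0065,0,0,0,0.45],[0.0076,0,0.0065,0,0,0,0.45],[0.0076,0,0.0065,0,0,0,0.45],[0.0076,0,0.0065,0,0,0,0.45],[0.0076,0,0.0065,0,0,0,0.45]]
  ]
}}

```text
time: 6.65
position: [0.4449, -0.0071, 0.163]
tool_rot: [0.612, 0.712, 0.224, -0.26]
force: [1.6, -5.7, 4.1]
finger_gap: 0.0385
grasp_force: 3.0
```

>>> {"fn": "carry_out", "kwargs": {
  "commands": [
    [[0.0076,0,0.0065,0,0,0,0.45],[0.0076,0,0.0065,0,0,0,0.45],[0.0038,0,0.0032,0,0,0,0.45],[0,0,0,0,0,0,0.45]]
  ]
}}

```text
time: 6.98
position: [0.4405, 0.0184, 0.1627]
tool_rot: [0.612, 0.712, 0.224, -0.261]
force: [1.0, -0.6, -0.3]
finger_gap: 0.0384
grasp_force: 0.2
```

Run:
```python
from h import *
lid('4',.04,.28)
s=read_state();R=Ro.from_quat(s['tool_rot']);print(s['force'],'tip',s['position']+R.apply([0,0,.168]),s['joint_pos'])
a=cv2.imread('pics/top4.png')[140:240,180:330];b=cv2.imread('pics/side4.png')[100:200,150:300]
cv2.imwrite('pics/c4.png',cv2.convertScaleAbs(np.vstack([cv2.resize(x,None,fx=3,fy=3,interpolation=3) for x in(a,b)]),alpha=1.8))
```

```text
top 580 377 slope [0.006 0.026 0.12 ] xy range [[0.357, 0.075], [0.486, 0.243]]
side 423 301 slope [0.018 0.029 0.12 ] xy range [[0.359, 0.05], [0.442, 0.238]]
[-1.66262995  0.56792322  0.05124517] tip [0.42390511 0.12492414 0.03420883] [-0.44859254  0.51778211  2.02374495  0.62795331  1.13323354 -1.02936358]
```

View pics/c4.png

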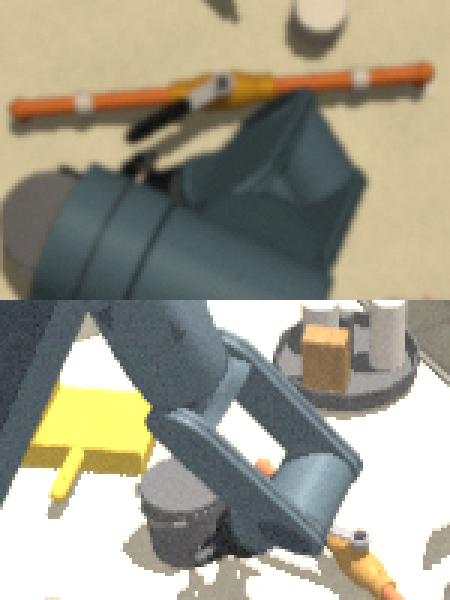

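Run:
```python
from h import *
s=read_state();f=(s['position']-.05*np.array([-.15,.989,0]),Ro.from_quat(s['tool_rot']))
f=plan([.45,.0,.34],15,9,f); f=plan([.5257,.0725,.34],30.5,5,f); plan([.5257,.0725,.25],30.5,5,f)
```

```text
9 rows [0.0109, 0.0012, -0.0173, 0.0042, -0.0779, -0.0117]
5 rows [0.0081, 0.0194, 0.0, 0.0, 0.0, -0.0541]
5 rows [0.0, 0.0, 0.018, 0.0, 0.0, 0.0]
```

>>> {"fn": "carry_out", "kwargs": {
  "commands": [
    [[-0.0076,0,-0.0065,0,0,0,0.45],[-0.0095,0,-0.0081,0,0,0,0.45],[-0.0095,0,-0.0081,0,0,0,0.45],[-0.0114,0,-0.0098,0,0,0,0.45]]
  ]
}}

```text
time: 7.42
position: [0.4487, -0.034, 0.1629]
tool_rot: [0.612, 0.712, 0.224, -0.26]
force: [-0.8, 0.3, -0.2]
finger_gap: 0.0383
grasp_force: 0.0
```

>>> {"fn": "carry_out", "kwargs": {
  "commands": [
    [[0.0109,0.0012,-0.0173,0.0042,-0.0779,-0.0117,0.5],[0.0109,0.0012,-0.0173,0.0042,-0.0779,-0.0117,0.5],[0.0109,0.0012,-0.0173,0.0042,-0.0779,-0.0117,0.5],[0.0109,0.0012,-0.0173,0.0042,-0.0779,-0.0117,0.5],[0.0109,0.0012,-0.0173,0.0042,-0.0779,-0.0117,0.5]]
  ]
}}

```text
time: 7.83
position: [0.4539, -0.0318, 0.2658]
tool_rot: [0.621, 0.769, 0.1, -0.115]
force: [0.7, -0.0, -0.5]
finger_gap: 0.0422
grasp_force: 0.0
```

>>> {"fn": "carry_out", "kwargs": {
  "commands": [
    [[0.0109,0.0012,-0.0173,0.0042,-0.0779,-0.0117,0.5],[0.0109,0.0012,-0.0173,0.0042,-0.0779,-0.0117,0.5],[0.0109,0.0012,-0.0173,0.0042,-0.0779,-0.0117,0.5],[0.0109,0.0012,-0.0173,0.0042,-0.0779,-0.0117,0.5],[0,0,0,0,0,0,0.5]]
  ]
}}

```text
time: 8.25
position: [0.4516, -0.0003, 0.3445]
tool_rot: [0.609, 0.793, -0.0, 0.005]
force: [-0.2, 0.0, 0.8]
finger_gap: 0.0425
grasp_force: 0.0
```

Run:
```python
from h import *
s=read_state();print(s['time'])
for n in('top','side'):
    im,d,w=snap(n,n+'5');V=cv2.cvtColor(im,40)[...,2]
    X,Y,Z=w[...,0],w[...,1],w[...,2]
    m=(Z>.085)&(Z<.125)&(X>.5)&(X<.60)&(Y>.02)&(Y<.16)
    q=w[m][:,:2];cc=q.mean(0);v=np.linalg.svd(q-cc)[2][0];v*=np.sign(v[1]);print('axis c',cc,len(q),'ang',np.degrees(np.arctan2(v[1],v[0])),'from spindle',np.degrees(np.arctan2(cc[1]+.018,cc[0]-.579)))
    m=(Z>.112)&(Z<.135)&(X>.33)&(X<.50)&(Y>.1)&(Y<.28);p=w[m];print('caddy',m.sum(),np.percentile(p,[1,99],axis=0)[:,:2])
f=plan([.5257,.0725,.34],30.5,5); plan([.5257,.0725,.25],30.5,5,f)
```

```text
8.25
axis c [0.52028568 0.09744925] 6 ang 151.26750722656183 from spindle 116.95663654499897
caddy 951 [[0.35656004 0.13093155]
 [0.47300209 0.24262516]]
axis c [0.54164558 0.04513798] 74 ang 123.90028759505282 from spindle 120.60989821251727
caddy 463 [[0.35853046 0.12659014]
 [0.47715387 0.23710142]]
5 rows [0.0083, 0.0193, 0.0003, 0.0003, 0.0003, -0.0543]
5 rows [0.0, 0.0, 0.018, 0.0, 0.0, 0.0]
```

>>> {"fn": "carry_out", "kwargs": {
  "commands": [
    [[0.0083,0.0193,0,0,0,-0.0543,0.55],[0.0083,0.0193,0,0,0,-0.0543,0.55],[0.0083,0.0193,0,0,0,-0.0543,0.55],[0.0083,0.0193,0,0,0,-0.0543,0.55],[0.0083,0.0193,0,0,0,-0.0543,0.55]]
  ]
}}

```text
time: 8.77
position: [0.5264, 0.0721, 0.3387]
tool_rot: [0.496, 0.868, -0.001, -0.002]
force: [-0.1, -0.5, 0.2]
finger_gap: 0.0468
grasp_force: 0.0
```

>>> {"fn": "carry_out", "kwargs": {
  "commands": [
    [[0,0,0.018,0,0,0,0.55],[0,0,0.018,0,0,0,0.55],[0,0,0.018,0,0,0,0.55],[0,0,0.018,0,0,0,0.55],[0,0,0,0,0,0,0.55]]
  ]
}}

```text
time: 9.18
position: [0.524, 0.0716, 0.2635]
tool_rot: [0.497, 0.868, -0.002, -0.004]
force: [0.3, 0.0, 0.0]
finger_gap: 0.047
grasp_force: 0.0
```

Run:
```python
from h import *
s=read_state();print(s['force'],s['position']);plan([.5257,.0725,.25],30.5,2)
for n in('top','side'): snap(n,n+'6')
b=cv2.imread('pics/side6.png')[120:220,190:340];a=cv2.imread('pics/top6.png')[130:230,180:330]
cv2.imwrite('pics/c5.png',cv2.convertScaleAbs(np.vstack([cv2.resize(x,None,fx=3,fy=3,interpolation=3) for x in(a,b)]),alpha=1.8))
```

```text
[0.28287058 0.00791988 0.04961781] [0.52399374 0.07162455 0.2635188 ]
2 rows [-0.0001, 0.001, 0.0068, -0.004, -0.0028, -0.0013]
```

View pics/c5.png

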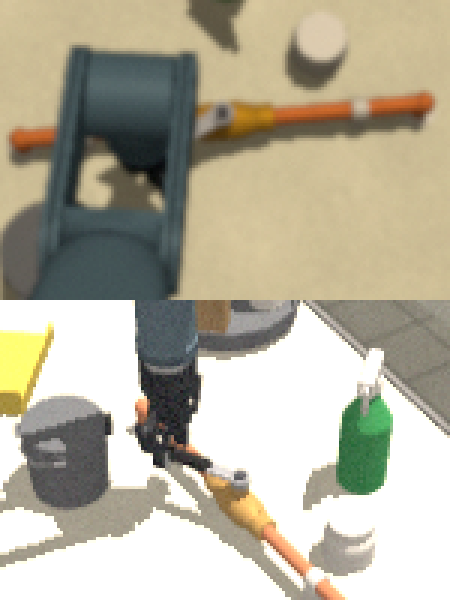

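Side crop: the fingers straddle the sleeve near (165,445) and the caddy stands clear at left. Next: lower, narrow the gap, and swing.

>>> {"fn": "carry_out", "kwargs": {
  "commands": [
    [[0,0.001,0.0068,-0.004,-0.003,-0.001,0.55],[0,0.001,0.0068,0,0,0,0.45],[0,0,0,0,0,0,0.38],[0,0,0,0,0,0,0.38],[0,0,0,0,0,0,0.38]]
  ],
  "newtons": 60
}}

```text
time: 9.7
position: [0.5274, 0.0741, 0.2554]
tool_rot: [0.496, 0.868, 0.001, 0.003]
force: [0.1, 0.1, -0.3]
finger_gap: 0.0327
grasp_force: 0.0
```

>>> {"fn": "carry_out", "kwargs": {
  "commands": [
    [[-0.0002,-0.0055,0,0,0,-0.0524,0.38],[-0.0002,-0.0055,0,0,0,-0.0524,0.38],[-0.0002,-0.0055,0,0,0,-0.0524,0.38],[-0.0002,-0.0055,0,0,0,-0.0524,0.38],[0,0,0,0,0,0,0.38]]
  ]
}}

```text
time: 10.12
position: [0.5095, 0.0606, 0.2556]
tool_rot: [0.401, 0.916, 0.001, 0.003]
force: [-0.1, 0.1, -0.1]
finger_gap: 0.0325
grasp_force: 0.0
```

```bash
cat >> h.py <<'E'
S=np.array([.579,-.018])
def ang():
    s=read_state();R=Ro.from_quat(s['tool_rot']).as_matrix();d=s['position'][:2]-S;f=s['force'];x=np.degrees(np.arctan2(R[1,0],R[0,0]))
    t=np.radians(x+90);u=np.array([np.cos(t),np.sin(t),0])
    print('t',s['time'],'tool dir',round(x%360,1),'pos dir',round(np.degrees(np.arctan2(d[1],d[0]))%360,1),'r',np.hypot(*d),'z',s['position'][2],'F',np.round(f,1),'Ftan',f@u,'Frad',f@[u[1],-u[0],0],'gap',s['finger_gap'],'tauz',s['ft_torque'][2])
E
python3 -c "
from h import *
ang()"
```

```text
t 10.1167 tool dir 132.7 pos dir 131.5 r 0.10496263286284035 z 0.2555609292645068 F [-0.1  0.1 -0.1] Ftan -0.031913114243117685 Frad 0.1542153051805629 gap 0.03245589671795756 tauz 0.0038443501644581223
```

>>> {"fn": "carry_out", "kwargs": {
  "commands": [
    [[-0.0003,-0.0073,0.0035,0,0,-0.07,0.38],[-0.0003,-0.0073,0.0035,0,0,-0.07,0.38],[-0.0003,-0.0073,0,0,0,-0.07,0.38],[-0.0003,-0.0073,0,0,0,-0.07,0.38],[-0.0003,-0.0073,0,0,0,-0.07,0.38]]
  ]
}}

```text
time: 10.53
position: [0.4882, 0.0319, 0.2483]
tool_rot: [0.236, 0.972, 0.0, 0.004]
force: [0.2, 1.6, -0.8]
finger_gap: 0.0322
grasp_force: 0.7
```

Run:
```python
from h import *
ang()
for n in('top','side'):
    im,d,w=snap(n,n+'7');X,Y,Z=w[...,0],w[...,1],w[...,2]
    m=(Z>.085)&(Z<.113)&(X>.43)&(X<.60)&(Y>-.03)&(Y<.12)&(np.hypot(X-.579,Y+.018)>.02);print(n,m.sum())
    if m.sum()>8:
        q=w[m][:,:2];cc=np.median(q,0);print(cc,'from spindle',np.degrees(np.arctan2(cc[1]+.018,cc[0]-.579)),np.hypot(*(cc-S)))
```

```text
t 10.5333 tool dir 152.7 pos dir 151.2 r 0.10362178449351066 z 0.24831134212718725 F [ 0.2  1.6 -0.8] Ftan -1.5464558392398362 Frad 0.5165088590383229 gap 0.03219505562319453 tauz 0.024085276120720853
top 6
side 121
[0.51604564 0.00729996] from spindle 158.10590265878332 0.067847916326221
```

>>> {"fn": "carry_out", "kwargs": {
  "commands": [
    [[-0.0001,-0.0051,0,0,0,-0.049,0.38],[-0.0001,-0.0051,0,0,0,-0.049,0.38],[-0.0001,-0.0051,0,0,0,-0.049,0.38],[-0.0001,-0.0051,0,0,0,-0.049,0.38],[0,0,0,0,0,0,0.38]]
  ]
}}

```text
time: 11.05
position: [0.4805, 0.0128, 0.2482]
tool_rot: [0.141, 0.99, -0.0, 0.003]
force: [-0.3, 0.1, 0.2]
finger_gap: 0.0322
grasp_force: 0.0
```

>>> {"fn": "carry_out", "kwargs": {
  "commands": [
    [[0,-0.0021,0,0,0,-0.02,0.38],[0,-0.0021,0,0,0,-0.02,0.38],[0,-0.0021,0,0,0,-0.02,0.38]]
  ]
}}

```text
time: 11.3
position: [0.4789, 0.0069, 0.2481]
tool_rot: [0.111, 0.994, -0.0, 0.003]
force: [0.7, 1.6, 0.6]
finger_gap: 0.0321
grasp_force: 0.5
```

```bash
python3 -c "
from h import *
ang()"
```

```text
t 11.3 tool dir 167.3 pos dir 166.0 r 0.1031119908353571 z 0.24805347951695167 F [0.7 1.6 0.6] Ftan -1.747932003909804 Frad -0.374099104974338 gap 0.032117206784290274 tauz -0.006613952954116931
```

>>> {"fn": "carry_out", "kwargs": {
  "commands": [
    [[0,-0.0021,0,0,0,-0.02,0.38],[0,-0.0016,0,0,0,-0.015,0.38]]
  ]
}}

```text
time: 11.47
position: [0.478, 0.0031, 0.248]
tool_rot: [0.093, 0.996, -0.0, 0.003]
force: [0.3, -0.3, 1.5]
finger_gap: 0.0325
grasp_force: 0.5
```

>>> {"fn": "carry_out", "kwargs": {
  "commands": [
    [[0,-0.0021,0,0,0,-0.02,0.38],[0,-0.0016,0,0,0,-0.015,0.38]]
  ]
}}

```text
time: 11.63
position: [0.4772, -0.0006, 0.2479]
tool_rot: [0.075, 0.997, -0.0, 0.003]
force: [0.8, 0.3, 0.5]
finger_gap: 0.0322
grasp_force: 0.5
```

>>> {"fn": "carry_out", "kwargs": {
  "commands": [
    [[0,-0.0021,0,0,0,-0.02,0.38],[0,-0.0021,0,0,0,-0.02,0.38]]
  ]
}}

```text
time: 11.8
position: [0.4766, -0.0048, 0.2479]
tool_rot: [0.055, 0.998, -0.001, 0.003]
force: [0.9, 0.0, -0.0]
finger_gap: 0.0327
grasp_force: 0.5
```

>>> {"fn": "carry_out", "kwargs": {
  "commands": [
    [[0,-0.0021,0,0,0,-0.02,0.38],[0,-0.0021,0,0,0,-0.02,0.38]]
  ]
}}

```text
time: 11.97
position: [0.4761, -0.009, 0.2478]
tool_rot: [0.035, 0.999, -0.001, 0.003]
force: [1.0, 0.8, 0.3]
finger_gap: 0.0324
grasp_force: 0.5
```

>>> {"fn": "carry_out", "kwargs": {
  "commands": [
    [[0,-0.0021,0,0,0,-0.02,0.38],[0,-0.0021,0,0,0,-0.02,0.38]]
  ]
}}

```text
time: 12.13
position: [0.4759, -0.0132, 0.2479]
tool_rot: [0.015, 1.0, -0.001, 0.003]
force: [0.7, 0.5, -0.1]
finger_gap: 0.0324
grasp_force: 0.5
```

>>> {"fn": "carry_out", "kwargs": {
  "commands": [
    [[0,-0.0021,0,0,0,-0.02,0.38],[0,-0.0021,0,0,0,-0.02,0.38]]
  ]
}}

```text
time: 12.3
position: [0.4758, -0.0174, 0.2479]
tool_rot: [-0.005, 1.0, -0.001, 0.003]
force: [0.5, 1.2, 0.3]
finger_gap: 0.0324
grasp_force: 0.5
```

```bash
python3 -c "
from h import *
ang()"
```

```text
t 12.3 tool dir 180.6 pos dir 179.6 r 0.10320528861378467 z 0.24787752302400615 F [0.5 1.2 0.3] Ftan -1.1673621319343308 Frad -0.47659299783820397 gap 0.03244795423443569 tauz 0.0021127951633238967
```

>>> {"fn": "carry_out", "kwargs": {
  "commands": [
    [[0,-0.0021,0,0,0,-0.02,0.38],[0,-0.0021,0,0,0,-0.02,0.38]]
  ]
}}

```text
time: 12.47
position: [0.4759, -0.0215, 0.2479]
tool_rot: [-0.025, 1.0, -0.001, 0.003]
force: [1.0, 2.0, 1.0]
finger_gap: 0.0325
grasp_force: 0.5
```

>>> {"fn": "carry_out", "kwargs": {
  "commands": [
    [[0,-0.0021,0,0,0,-0.02,0.38],[0,-0.0021,0,0,0,-0.02,0.38]]
  ]
}}

```text
time: 12.63
position: [0.4761, -0.0257, 0.2479]
tool_rot: [-0.045, 0.999, -0.001, 0.003]
force: [1.4, 0.5, -0.5]
finger_gap: 0.0327
grasp_force: 0.5
```

>>> {"fn": "carry_out", "kwargs": {
  "commands": [
    [[0,-0.0021,0,0,0,-0.02,0.38],[0,-0.0021,0,0,0,-0.02,0.38]]
  ]
}}

```text
time: 12.8
position: [0.4766, -0.0299, 0.2479]
tool_rot: [-0.065, 0.998, -0.001, 0.003]
force: [0.6, 1.5, 0.6]
finger_gap: 0.0325
grasp_force: 0.5
```

>>> {"fn": "carry_out", "kwargs": {
  "commands": [
    [[0,-0.0021,0,0,0,-0.02,0.38],[0,-0.0021,0,0,0,-0.02,0.38]]
  ]
}}

```text
time: 12.97
position: [0.4771, -0.0341, 0.2479]
tool_rot: [-0.085, 0.996, -0.001, 0.003]
force: [1.2, 1.2, -0.9]
finger_gap: 0.0325
grasp_force: 0.5
```

>>> {"fn": "carry_out", "kwargs": {
  "commands": [
    [[0,-0.0021,0,0,0,-0.02,0.38],[0,-0.0021,0,0,0,-0.02,0.38]]
  ]
}}

```text
time: 13.13
position: [0.4779, -0.0382, 0.2479]
tool_rot: [-0.105, 0.994, -0.001, 0.003]
force: [1.0, 1.3, 0.7]
finger_gap: 0.0324
grasp_force: 0.5
```

>>> {"fn": "carry_out", "kwargs": {
  "commands": [
    [[0,-0.0021,0,0,0,-0.02,0.38],[0,-0.0021,0,0,0,-0.02,0.38]]
  ]
}}

```text
time: 13.3
position: [0.4788, -0.0423, 0.2479]
tool_rot: [-0.125, 0.992, -0.001, 0.003]
force: [1.0, 1.6, -0.2]
finger_gap: 0.0325
grasp_force: 0.5
```

```bash
python3 -c "
from h import *
ang()"
```

```text
t 13.3 tool dir 194.3 pos dir 193.7 r 0.10310786069694021 z 0.24793930817964957 F [ 1.   1.6 -0.2] Ftan -1.3065507300154051 Frad -1.3565802384198486 gap 0.032497200098941484 tauz -0.08758400263890852
```

>>> {"fn": "carry_out", "kwargs": {
  "commands": [
    [[0,-0.0021,0,0,0,-0.02,0.38],[0,-0.0021,0,0,0,-0.02,0.38]]
  ]
}}

```text
time: 13.47
position: [0.4799, -0.0464, 0.248]
tool_rot: [-0.144, 0.99, -0.001, 0.003]
force: [0.3, 2.3, 0.3]
finger_gap: 0.0321
grasp_force: 0.5
```

>>> {"fn": "carry_out", "kwargs": {
  "commands": [
    [[0,-0.0021,0,0,0,-0.02,0.38],[0,-0.0021,0,0,0,-0.02,0.38]]
  ]
}}

```text
time: 13.63
position: [0.4811, -0.0504, 0.248]
tool_rot: [-0.164, 0.986, -0.001, 0.003]
force: [0.5, 0.3, -0.5]
finger_gap: 0.0324
grasp_force: 0.5
```

>>> {"fn": "carry_out", "kwargs": {
  "commands": [
    [[0,-0.0021,0,0,0,-0.02,0.38],[0,-0.0021,0,0,0,-0.02,0.38]]
  ]
}}

```text
time: 13.8
position: [0.4825, -0.0542, 0.2479]
tool_rot: [-0.184, 0.983, -0.001, 0.003]
force: [0.8, 5.7, 0.1]
finger_gap: 0.0325
grasp_force: 2.3
```

>>> {"fn": "carry_out", "kwargs": {
  "commands": [
    [[0,-0.0021,0,0,0,-0.02,0.38],[0,-0.0021,0,0,0,-0.02,0.38]]
  ]
}}

```text
time: 13.97
position: [0.4839, -0.0576, 0.2478]
tool_rot: [-0.203, 0.979, -0.0, 0.003]
force: [0.6, 7.3, 0.7]
finger_gap: 0.0325
grasp_force: 3.0
```

>>> {"fn": "carry_out", "kwargs": {
  "commands": [
    [[0,-0.0021,0,0,0,-0.02,0.38],[0,-0.0021,0,0,0,-0.02,0.38]]
  ]
}}

```text
time: 14.13
position: [0.4855, -0.0611, 0.2478]
tool_rot: [-0.223, 0.975, 0.0, 0.002]
force: [-0.5, 8.7, 0.2]
finger_gap: 0.0321
grasp_force: 3.7
```

>>> {"fn": "carry_out", "kwargs": {
  "commands": [
    [[0,0,0,0,0,0,0.38],[0,0,0,0,0,0,0.38],[0,0,0,0,0,0,0.38]]
  ]
}}

```text
time: 14.38
position: [0.4854, -0.0609, 0.2477]
tool_rot: [-0.222, 0.975, 0.0, 0.002]
force: [0.7, 7.8, 1.2]
finger_gap: 0.0326
grasp_force: 3.5
```

```bash
python3 -c "
from h import *
ang()"
```

```text
t 14.3833 tool dir 205.7 pos dir 204.6 r 0.1029538182951078 z 0.24773792169707362 F [0.7 7.8 1.2] Ftan -6.699052052113712 Frad -4.0294234877964215 gap 0.032614896687091714 tauz -0.10371120627721568
```

>>> {"fn": "carry_out", "kwargs": {
  "commands": [
    [[-0.0001,0.004,0,0,0,0.04,0.38],[-0.0003,0.0074,0,0,0,0.07,0.38],[-0.0003,0.0074,0,0,0,0.07,0.38],[-0.0003,0.0074,0,0,0,0.07,0.38],[-0.0003,0.0074,0,0,0,0.07,0.38]]
  ]
}}

```text
time: 14.8
position: [0.4763, -0.03, 0.2479]
tool_rot: [-0.063, 0.998, -0.001, 0.003]
force: [-1.1, -1.0, -1.0]
finger_gap: 0.0324
grasp_force: 0.7
```

>>> {"fn": "carry_out", "kwargs": {
  "commands": [
    [[-0.0003,0.0074,0,0,0,0.07,0.38],[-0.0003,0.0074,0,0,0,0.07,0.38],[-0.0003,0.0074,0,0,0,0.07,0.38],[-0.0003,0.0074,0,0,0,0.07,0.38],[-0.0003,0.0074,0,0,0,0.07,0.38]]
  ]
}}

```text
time: 15.22
position: [0.478, 0.0069, 0.2478]
tool_rot: [0.112, 0.994, -0.001, 0.002]
force: [-1.6, -1.5, 0.7]
finger_gap: 0.0326
grasp_force: 0.8
```

```bash
python3 -c "
from h import *
ang()"
```

```text
t 15.2167 tool dir 167.2 pos dir 166.1 r 0.10397377823874748 z 0.24781095580889023 F [-1.6 -1.5  0.7] Ftan 1.821650614517087 Frad 1.212718365091751 gap 0.03261449311869906 tauz -0.010411588226209917
```

>>> {"fn": "carry_out", "kwargs": {
  "commands": [
    [[-0.0003,0.0073,0,0,0,0.07,0.38],[-0.0003,0.0073,0,0,0,0.07,0.38],[-0.0003,0.0073,0,0,0,0.07,0.38],[-0.0003,0.0073,0,0,0,0.07,0.38]]
  ]
}}

```text
time: 15.55
position: [0.4885, 0.0342, 0.2477]
tool_rot: [0.249, 0.968, -0.001, 0.002]
force: [-2.0, -1.6, 0.2]
finger_gap: 0.0323
grasp_force: 0.8
```

>>> {"fn": "carry_out", "kwargs": {
  "commands": [
    [[-0.0003,0.0073,0,0,0,0.07,0.38],[-0.0001,0.0042,0,0,0,0.04,0.38],[0,0,0,0,0,0,0.38],[0,0,0,0,0,0,0.38]]
  ]
}}

```text
time: 15.88
position: [0.4951, 0.0438, 0.2479]
tool_rot: [0.3, 0.954, -0.0, 0.003]
force: [0.5, 0.4, -0.4]
finger_gap: 0.0322
grasp_force: 0.0
```

```bash
python3 -c "
from h import *
ang()"
```

```text
t 15.8833 tool dir 145.1 pos dir 143.6 r 0.10424254455713651 z 0.24787534881313542 F [ 0.5  0.4 -0.4] Ftan -0.5775550167706064 Frad -0.1624747820321713 gap 0.032219965585404714 tauz -0.009264518614479335
```

>>> {"fn": "carry_out", "kwargs": {
  "commands": [
    [[-0.0001,0.0047,0,0,0,0.045,0.38],[-0.0001,0.0047,0,0,0,0.045,0.38],[0,0,0,0,0,0,0.38],[0,-0.003,0,0,0,0,0.45],[0,0,-0.01,0,0,0,0.55]]
  ]
}}

```text
time: 16.3
position: [0.4976, 0.0487, 0.2566]
tool_rot: [0.343, 0.939, -0.0, 0.001]
force: [-0.4, -0.1, -0.8]
finger_gap: 0.0471
grasp_force: 0.0
```

>>> {"fn": "carry_out", "kwargs": {
  "commands": [
    [[0,0,-0.02,0,0,0,0.55],[0,0,-0.03,0,0,0,0.55],[0,0,-0.03,0,0,0,0.55],[0,0,-0.03,0,0,0,0.55]]
  ]
}}

```text
time: 16.63
position: [0.4976, 0.049, 0.3699]
tool_rot: [0.343, 0.939, 0.0, 0.003]
force: [-0.2, 0.1, -0.9]
finger_gap: 0.0469
grasp_force: 0.0
```

```bash
python3 -c "
from h import *
ang();plan([.36,-.10,.37],56,6)"
```

```text
t 16.6333 tool dir 139.8 pos dir 140.6 r 0.10544771283819111 z 0.3699041142803601 F [-0.2  0.1 -0.9] Ftan 0.012249793592167994 Frad 0.2332437223035686 gap 0.046886873972086046 tauz 4.39085250713735e-05
6 rows [0.003, -0.0337, -0.0001, 0.0004, 0.0009, -0.0179]
```

>>> {"fn": "carry_out", "kwargs": {
  "commands": [
    [[0.003,-0.0337,0,0,0,-0.018,0.55],[0.003,-0.0337,0,0,0,-0.018,0.55],[0.003,-0.0337,0,0,0,-0.018,0.55],[0.003,-0.0337,0,0,0,-0.018,0.55],[0.003,-0.0337,0,0,0,-0.018,0.55]]
  ]
}}

```text
time: 17.05
position: [0.3806, -0.0745, 0.3682]
tool_rot: [0.3, 0.954, -0.0, 0.004]
force: [0.0, -0.6, 0.0]
finger_gap: 0.0468
grasp_force: 0.0
```

>>> {"fn": "carry_out", "kwargs": {
  "commands": [
    [[0.003,-0.0337,0,0,0,-0.018,0.55],[0,0,0,0,0,0,0.55],[0,0,0,0,0,0,0.55]]
  ]
}}

```text
time: 17.3
position: [0.3593, -0.101, 0.3682]
tool_rot: [0.295, 0.956, -0.0, 0.004]
force: [1.3, 0.3, -0.1]
finger_gap: 0.0468
grasp_force: 0.0
```

```bash
cat >> h.py <<'E'
def lever(tag):
    for n in('top','side'):
        im,d,w=snap(n,n+tag);X,Y,Z=w[...,0],w[...,1],w[...,2];V=cv2.cvtColor(im,40)[...,2]
        V=im.max(-1)
        r=np.hypot(X-.579,Y+.018)
        m=(Z>.085)&(Z<.12)&(r<.15)&(X<.585)&(r>.03)&(Y>-.02);q=w[m][:,:2]
        l=cv2.fitLine(q.astype(np.float32),cv2.DIST_HUBER,0,.001,.001).ravel();v=l[:2]*np.sign(l[1]);c=np.median(q,0)
        print(n,m.sum(),'fit ang',np.degrees(np.arctan2(v[1],v[0])),'c',c,'via spindle',np.degrees(np.arctan2(c[1]+.018,c[0]-.579)),'rmax',r[m].max())
E
python3 - <<'E'
from h import *
lever('8')
b=cv2.imread('pics/side8.png')[110:210,190:340];a=cv2.imread('pics/top8.png')[130:230,180:330]
cv2.imwrite('pics/c6.png',cv2.convertScaleAbs(np.vstack([cv2.resize(x,None,fx=3,fy=3,interpolation=3) for x in(a,b)]),alpha=1.8))
E
```

```text
top 173 fit ang 142.94135 c [0.51373767 0.03298976] via spindle 141.99932306439914 rmax 0.1324453111057575
side 130 fit ang 144.7408 c [0.51557006 0.0277608 ] via spindle 144.1918705700938 rmax 0.13020376766719693
```

View pics/c6.png

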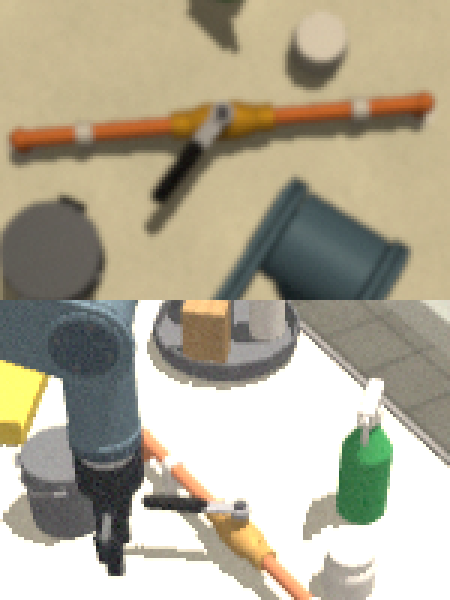

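The lever is about 47.5–48.5° off the pipe, with its tip at top crop (163,190). The caddy is clear and upright. I'll go back and nudge the lever about 3°.

Run:
```python
from h import *
f=plan([.4974,.0481,.36],51,6); f=plan([.4974,.0481,.248],51,5,f)
a=np.radians(135.7);plan([.579+.1045*np.cos(a),-.018+.1045*np.sin(a),.248],45.7,4,f)
```

```text
6 rows [-0.0039, 0.0334, 0.0014, 0.0005, 0.0011, 0.0143]
5 rows [0.0, 0.0, 0.0224, 0.0, 0.0, 0.0]
4 rows [-0.0002, 0.0024, 0.0, 0.0, 0.0, 0.0231]
```

>>> {"fn": "carry_out", "kwargs": {
  "commands": [
    [[-0.0039,0.0334,0.0014,0.0005,0.001,0.0143,0.55],[-0.0039,0.0334,0.0014,0.0005,0.001,0.0143,0.55],[-0.0039,0.0334,0.0014,0.0005,0.001,0.0143,0.55],[-0.0039,0.0334,0.0014,0.0005,0.001,0.0143,0.55],[-0.0039,0.0334,0.0014,0.0005,0.001,0.0143,0.55]]
  ]
}}

```text
time: 17.82
position: [0.4748, 0.0277, 0.3606]
tool_rot: [0.326, 0.946, -0.0, 0.0]
force: [-0.4, -0.4, -0.2]
finger_gap: 0.0472
grasp_force: 0.0
```

>>> {"fn": "carry_out", "kwargs": {
  "commands": [
    [[-0.0039,0.0334,0.0014,0.0005,0.001,0.0143,0.55],[0,0,0.02,0,0,0,0.55],[0,0,0.02,0,0,0,0.55],[0,0,0,0,0,0,0.55]]
  ]
}}

```text
time: 18.15
position: [0.4964, 0.0509, 0.3156]
tool_rot: [0.331, 0.944, -0.001, -0.004]
force: [-0.5, -0.5, -0.3]
finger_gap: 0.0467
grasp_force: 0.0
```

Run:
```python
from h import *
ang();f=plan([.4974,.0481,.248],51,4)
a=np.radians(135.7);plan([.579+.1045*np.cos(a),-.018+.1045*np.sin(a),.248],45.7,3,f)
```

```text
t 18.15 tool dir 141.3 pos dir 140.2 r 0.10757064378098238 z 0.3155687061610377 F [-0.5 -0.5 -0.3] Ftan 0.7398379256773115 Frad 0.10893035639603725 gap 0.04674040416662956 tauz -0.04743940244165031
4 rows [-0.0007, -0.0004, 0.0169, -0.0011, -0.0017, 0.0013]
3 rows [-0.0002, 0.0032, 0.0, 0.0, 0.0, 0.0308]
```

>>> {"fn": "carry_out", "kwargs": {
  "commands": [
    [[-0.0007,-0.0004,0.0169,-0.001,-0.0017,0.001,0.55],[-0.0007,-0.0004,0.0169,-0.001,-0.0017,0.001,0.55],[-0.0007,-0.0004,0.0169,-0.001,-0.0017,0.001,0.55],[-0.0007,-0.0004,0.0169,-0.001,-0.0017,0.001,0.45],[0,0,0,0,0,0,0.38]]
  ]
}}

```text
time: 18.57
position: [0.4977, 0.0462, 0.2496]
tool_rot: [0.335, 0.942, 0.0, 0.001]
force: [0.1, 0.1, -0.0]
finger_gap: 0.0328
grasp_force: 0.0
```

>>> {"fn": "carry_out", "kwargs": {
  "commands": [
    [[0,0,0,0,0,0,0.38],[-0.0002,0.0032,0,0,0,0.031,0.38],[-0.0002,0.0032,0,0,0,0.031,0.38],[-0.0002,0.003,0,0,0,0.031,0.38],[0,0,0,0,0,0,0.38]]
  ]
}}

```text
time: 18.98
position: [0.5059, 0.0525, 0.2533]
tool_rot: [0.379, 0.925, 0.001, 0.004]
force: [-0.2, 0.1, 0.1]
finger_gap: 0.0324
grasp_force: 0.1
```

Run:
```python
from h import *
ang()
```

```text
t 18.9833 tool dir 135.5 pos dir 136.0 r 0.10158486560179551 z 0.2533161371361595 F [-0.2  0.1  0.1] Ftan 0.0774452806975322 Frad 0.26984382534723667 gap 0.0324257703215391 tauz -0.0507046812688786
```

Release, lift away and look.

>>> {"fn": "carry_out", "kwargs": {
  "commands": [
    [[0,-0.003,0,0,0,0,0.45],[0,0,-0.01,0,0,0,0.55],[0,0,-0.03,0,0,0,0.55],[0,0,-0.04,0,0,0,0.55],[0,0,-0.04,0,0,0,0.55]]
  ]
}}

```text
time: 19.4
position: [0.5016, 0.05, 0.3736]
tool_rot: [0.379, 0.926, 0.0, 0.003]
force: [1.5, -0.7, 0.7]
finger_gap: 0.047
grasp_force: 0.0
```

>>> {"fn": "carry_out", "kwargs": {
  "commands": [
    [[0.003,-0.034,0,0,0,-0.018,0.55],[0.003,-0.034,0,0,0,-0.018,0.55],[0.003,-0.034,0,0,0,-0.018,0.55],[0.003,-0.034,0,0,0,-0.018,0.55],[0.003,-0.034,0,0,0,-0.018,0.55]]
  ]
}}

```text
time: 19.82
position: [0.375, -0.0656, 0.3722]
tool_rot: [0.335, 0.942, 0.0, 0.005]
force: [0.1, -0.6, 0.6]
finger_gap: 0.047
grasp_force: 0.0
```

>>> {"fn": "carry_out", "kwargs": {
  "commands": [
    [[0.003,-0.034,0,0,0,-0.018,0.55],[0,0,0,0,0,0,0.55],[0,0,0,0,0,0,0.55]]
  ]
}}

```text
time: 20.07
position: [0.3517, -0.0907, 0.372]
tool_rot: [0.33, 0.944, 0.0, 0.005]
force: [0.2, 0.2, 0.6]
finger_gap: 0.0466
grasp_force: 0.0
```

Run:
```python
from h import *
lever('9')
b=cv2.imread('pics/side9.png')[110:210,190:340];a=cv2.imread('pics/top9.png')[130:230,180:330]
cv2.imwrite('pics/c7.png',cv2.convertScaleAbs(np.vstack([cv2.resize(x,None,fx=3,fy=3,interpolation=3) for x in(a,b)]),alpha=1.8))
```

```text
top 173 fit ang 139.85498 c [0.51624192 0.03637746] via spindle 139.0923290398057 rmax 0.13486786589157218
side 124 fit ang 141.74347 c [0.51639127 0.03087896] via spindle 142.0206544008368 rmax 0.12894146634404963
```

View pics/c7.png

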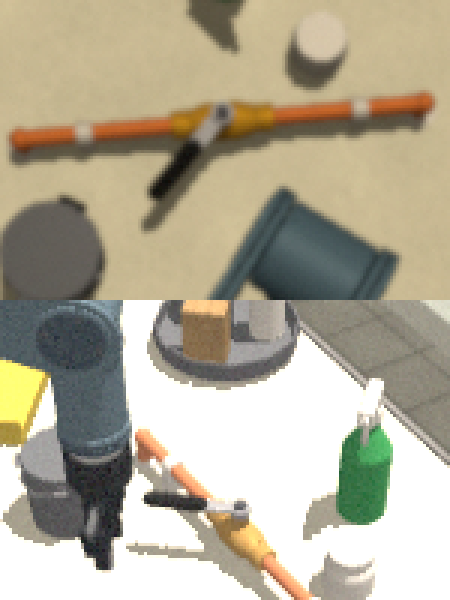

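The lever now measures about 45–46° off the pipe. The caddy is upright and clear, and the arm is free of everything.

```bash
python3 -c "
from rig import *
print(hand_in())"
```

```text
the job is handed in; nothing more can be done
None
```

I slid the caddy clear of the lever's circle, about 25 cm from the spindle, turned the lever until it pressed firmly on its seat, and brought it back to 45–46° off the pipe by camera. An early push tilted the caddy by a few degrees at most before I pushed lower, and it ended upright; the job is handed in with the arm touching nothing.

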